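# Load a valve block into the test nest under its spring-closed spray guard

### The arm

A 7-joint arm with a two-finger parallel gripper is mounted at the origin on the work surface. World frame = base frame: x ahead of the robot, y to its left, z up, the work surface at z = 0. Lengths are in mm, angles in rad, forces in N, time in s.
With the tool pointing down it reaches from about 400 to 875 mm from the base axis. Payload 4.4 kg.
Tool frame: the origin (TCP) lies on the centre line of the jaws, within the pads' length; the fingertips stand 25 mm ahead of it and the grasp point (between the pads) lies 6 mm ahead of it; x points along the fingers, y is the direction in which the jaws open and shut, and the axes are right-handed (so a half turn about x gives the same grasp; the last joint's range is limited). The gripper opens to 85 mm and grips with 20 to 120 N. Pads are 22 mm wide; open, the fingers measure 114 mm over their backs; the gripper's body (76 mm by 85 mm) begins 54 mm behind the grasp point. The pads swing forward as they close: fully open they stand 13 mm farther back than shut.
Start: joints at [1.086, 0.628, 0.038, 1.517, -0.027, 0.996, -0.02], TCP at [264.359, -593.828, 256.313] pointing down, gripper open.
Joint ranges: [-3.06, 3.06], [-0.37, 2.12], [-1.25, 1.32], [0.18, 2.47], [-1.1, 4.24], [0.23, 1.98], [-2.94, 2.94]. Speed limits (rad/s): [2.57, 2.57, 3.14, 3.14, 3.14, 3.14, 3.14].

### API

Orientations are given as [roll, pitch, yaw] about the fixed x, y, z axes, in that order (R = Rz(yaw) Ry(pitch) Rx(roll)).
In Python, from cell import * gives the robot as it stands. The module is installed in compiled form; this text tells all that it offers.
- The arm moves only by the tool jog_arm, never from a script. Its argument "series" is a list of rows, each a list of 3 entries, a list of its own where there are three numbers: the turn, a rotation vector about the tool's x, y, z in degrees, then the shift along the tool's x, y, z in mm, then the gripper's target within -1 to 1 (shut at 1, half-way at 0, fully open at -1). In form: [[[rx, ry, rz], [dx, dy, dz], hand], ...]. A call has 1 to 8 rows; each row shifts and turns the commanded pose from where the row before left it, along the tool's axes as they then stand; what a row does not reach is not made up. A row lasts 1/8 s, in which the tool goes at most 62.5 mm and 10.7 degrees, less where a joint would pass 70% of its speed; a pose out of reach is approached as far as the arm can. A call is refused whole if a number of a shift passes 62.5 or a number of a turn 10.7, either way. A call with a gripper value outside its range is refused whole. The fingers move at their own pace and stop on an object; the grip force is fixed at half the most. Time passes only in rows, so rows that do not move let the fingers close. It gives the time, the measured TCP pose, the force and the opening at its end, in the units of the state.
- read_state(): the state, without advancing time (a new reading comes with each control period).
- get_image(name): name is "scene" or "top" or "wrist"; returns a dict with "img" (400x640x3 uint8, red, green, blue), "range_z" (400x640 float32, mm along the optical axis (not along the pixel's ray), 0 where there is no reading), "fovy" (degrees; the focal length in pixels is half the picture's height over the tangent of half this angle, whatever the lens; pixels are square), "cx", "cy" (the principal point, pixels), "k1" (the pictures are not rectified: a ray, as slopes to the right and down, at radius r is drawn at 1 + k1 r^2 times it, then the intrinsics apply), "cam_to_world" (4x4, takes a point from camera to world coordinates). Camera axes: x right, y up, looking along -z (the intrinsics and any distortion apply to the point x, -y, -z); pixel columns grow to the right and rows downward; lengths in mm; the calibration is good to about 2 mm. A picture is of the moment at which its call begins.
- finish_job(): hands the job in, once; it reports no verdict.
The state is a dict: "clock": time; "qpos": joint angles; "qd": joint speeds; "tau": joint torques, N m; "eef_pos": TCP position; "tool_rot": TCP orientation; "force": force on the tool from outside, world axes, zero at the start; "torque": the same for the moment, N m; "width": finger opening in mm.
Only numpy, scipy, OpenCV 4.12 (cv2) and the standard library are available. Lean on these libraries where they do the work, as an engineer would, in place of code of your own. Each camera call takes 0.05 s, during which the arm holds its last target. There are 200 camera calls.

### The job

Load the test nest: with one fingertip press the red bar down and keep it down, so that the yellow-framed spray guard stands open, and with the other fingertip push the valve block along its guides under the open guard until it is fully home against the back stop, the guard never rubbing on it on the way. Only then let the bar up so that the guard closes onto the block, and take the hand away. Only push the block, never pick it up, and leave the other things on the bench alone.

Things in the scene. Friction and masses are not known exactly. Their poses are not given: they have to be found in the camera images.
- nest: Fixed test nest. Its x is the push direction (away from the robot), y left, z up; origin on the bench surface, on the guides' centre line, below the flap's front edge; mm below are in this frame. Steel base plate x -140 to 85, y -100 to 50, top z 10. Aluminium guide rails, tops z 20, x -135 to 55, leave a way 52.5 wide centred on y 0. Back stop: face at x 54, top z 44
- hinge (a point): Fixed point on the hinge axis: nest x 0, y -36, z 52 mm. The 8 mm hinge shaft runs along nest x from -132 to 64, in three lugs 10 long and 18 wide, tops z 61, at x -128, -6 and 62
- home (a point): Fixed point where the centre of the block's underside lies when the block is fully home against the back stop: nest x 19, y 0, z 10 mm
- valve_block: Loose aluminium valve block 70 long (its x), 50 wide, 40 mm high, about 0.4 kg, black ports on top. Origin: centre of its underside, at z 10 mm on the base plate, so its top is at z 50. It starts between the rails, its x along the nest's x, wholly in front of the flap; its near end face is plain. When home its near 16 mm still stand out in front of the flap
- guard_flap: Spray guard flap: yellow frame, clear window, 52 mm along nest x (0 to 52), 73 wide, 5 thick, left edge turned down 9, hinged on its right; origin on the hinge axis at nest x 0, turns with it. Closed on the empty nest it slopes down to the left (left edge about z 33 mm) and bars the block's way; fully open its left edge is at about z 81
- press_bar: Press bar, rigid with the flap, right of the hinge, beside the infeed: red tread 104 mm long (nest x -120 to -16), 28 wide; origin mid-tread, on its upper face. Let up: nest y -76, z 53 mm, outer edge sloping up 0.45 rad. Fully down on its stop: y -69, z 29, outer edge sloping down 0.18 rad. Takes about 3 N at first, 6 to 7 N fully down; a fingertip may slide along it
- guard_shaft (a joint): Turn of flap and bar together in rad: 0 closed on the empty nest, about 0.25 resting on a block that is home, 0.63 fully open (bar on its stop). The flap clears the block's top from about 0.29 up; it is spring-closed and stays open only while held
- oil_sample: Bystander: amber oil sample bottle, 42 mm across, 95 mm high, origin under its centre
- tape_roll: Bystander: yellow roll lying flat, 92 mm across, 24 mm high, origin under its centre
- cartridge_valve: Bystander: brass cartridge valve standing upright, 32 mm across, 52 mm high, origin under its centre
Things that resemble listed ones, but are neither listed nor needed, are in the scene too. There is more than one size of the valve_block; the one meant has the size given above.

How it is judged:
By the outcome, as a careful person would: the job done as asked, in the order asked, and still so for the second after the job is handed in, with the robot touching nothing.
It also fails if it takes over 38 s, if anything falls off the work surface, if the arm or the gripper's body presses on something with over 40 N, if the wrist force passes 120 N, or if a joint passes its speed limit or range.

## Working session

There is one attempt and no reset: what is moved stays moved. The work goes in short steps, Python scripts to look and compute and a tool call to move; the robot and the scene stay as the last step left them, time stands still between calls to the robot, and variables do not carry over. Pictures are saved under pics/ and viewed, about 8 in all and at most 12, crops included, and the job is handed in when it is done.

Besides the shell and the picture viewer there is one more tool, called as name(argument=value, ...) on one line, values as JSON. jog_arm: Moves the arm, as the interface text tells. Its arguments: {"type":"object","properties":{"series":{"type":"array"}},"required":["series"]}

```bash
mkdir -p pics
cat > h.py <<'E'
from cell import *
import numpy as np, cv2
def snap(name,fn=None):
    d=get_image(name)
    if fn: cv2.imwrite('pics/'+fn,cv2.cvtColor(d['img'],cv2.COLOR_RGB2BGR))
    return d
def rays(d,uv):
    f=200/np.tan(np.radians(d['fovy'])/2)
    uv=np.asarray(uv,float).reshape(-1,2)
    K=np.array([[f,0,d['cx']],[0,f,d['cy']],[0,0,1.]])
    s=cv2.undistortPoints(uv.reshape(-1,1,2),K,np.array([d['k1'],0,0,0.])).reshape(-1,2)
    return np.c_[s[:,0],-s[:,1],-np.ones(len(s))]
def onplane(d,uv,z):
    T=np.array(d['cam_to_world']);r=rays(d,uv)@T[:3,:3].T
    o=T[:3,3];return o+r*((z-o[2])/r[:,2])[:,None]
def pts(d,uv):
    uv=np.asarray(uv).reshape(-1,2).astype(int)
    T=np.array(d['cam_to_world']);z=d['range_z'][uv[:,1],uv[:,0]]
    return (rays(d,uv)*z[:,None])@T[:3,:3].T+T[:3,3]
def project(d,P):
    f=200/np.tan(np.radians(d['fovy'])/2);T=np.array(d['cam_to_world'])
    c=(np.asarray(P,float).reshape(-1,3)-T[:3,3])@T[:3,:3]
    s=np.c_[c[:,0],-c[:,1]]/(-c[:,2:]);s=s*(1+d['k1']*(s**2).sum(1))[:,None]
    return s*f+[d['cx'],d['cy']]
E
python3 - <<'E'
from h import *
for n in('top','scene'):
    d=snap(n,n+'1.png');print(n,d['fovy'],d['cx'],d['cy'],d['k1'],np.round(d['cam_to_world'],3).tolist())
print(read_state())
E
```

```text
top 47.75512474042933 321.59418591867455 200.65301010482716 -0.09240198264335049 [[-0.011, 0.99, -0.14, 428.947], [-1.0, -0.009, 0.016, 50.868], [0.015, 0.14, 0.99, 1009.905], [0.0, 0.0, 0.0, 1.0]]
scene 52.69228391308326 325.6357834098365 201.04928936766117 -0.008187930466439541 [[0.576, -0.44, 0.689, 1012.828], [0.817, 0.324, -0.477, -280.798], [-0.013, 0.838, 0.546, 453.265], [0.0, 0.0, 0.0, 1.0]]
{'clock': 0.1, 'qpos': array([ 1.0862114 ,  0.62923431,  0.03840744,  1.51825541, -0.02701287,
        0.99631068, -0.01996565]), 'qd': array([ 0.00014084, -0.00314924,  0.00070155, -0.0031291 ,  0.0004601 ,
        0.00047566,  0.00028217]), 'tau': array([ 1.19048073e-03, -5.64534509e+01,  1.22959044e+00, -1.93973458e+01,
        1.11577468e-02,  5.45016970e-03, -2.80271422e-05]), 'eef_pos': array([ 264.16551814, -593.3375537 ,  255.4968758 ]), 'tool_rot': array([-1.58083071,  1.56910478,  1.97960469]), 'force': array([-0.27632421,  1.12803019,  0.26063113]), 'torque': array([-0.00828101,  0.01797555, -0.01079289]), 'width': 85.61023507508477}
```

View pics/top1.png

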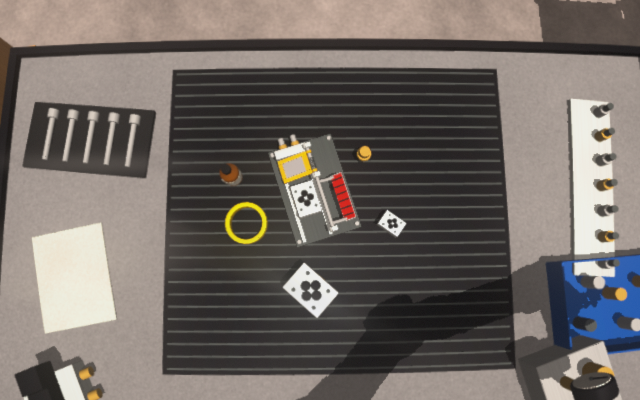

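View pics/scene1.png

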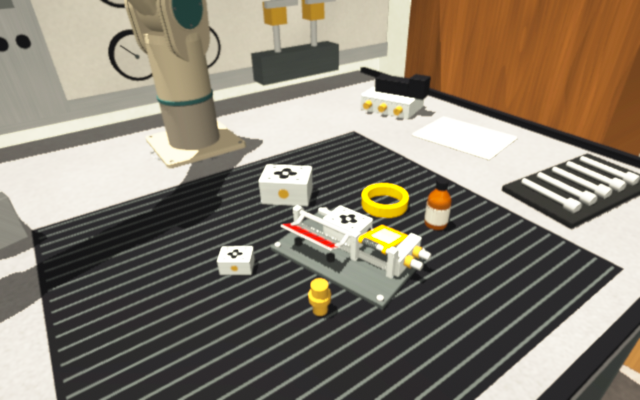

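The top view shows three block-like things: one between the rails at (306,198), a larger one at (311,290) and a smaller one at (392,222). The one in the nest fits the description. The red tread is at (343,197) and the yellow flap at (294,166). I'll check this in a close crop.

Run:
```python
from h import *
d=snap('top')
im=cv2.cvtColor(d['img'],cv2.COLOR_RGB2BGR)
c=cv2.resize(im[128:250,260:405],None,fx=5,fy=5,interpolation=cv2.INTER_CUBIC)[:600]
cv2.imwrite('pics/crop1.png',c)
hsv=cv2.cvtColor(im,cv2.COLOR_BGR2HSV)
def m(lo,hi):
    k=cv2.inRange(hsv,lo,hi);k[:128]=0;k[250:]=0;k[:,:260]=0;k[:,405:]=0;return k
red=m((0,150,60),(6,255,255))|m((174,150,60),(180,255,255))
yel=m((18,120,100),(35,255,255))
for nm,k in(('red',red),('yel',yel)):
    n,l,s,cen=cv2.connectedComponentsWithStats(k)
    for i in range(1,n):
        if s[i,4]<20: continue
        vu=np.argwhere(l==i);uv=vu[:,::-1]
        P=pts(d,uv);box=cv2.minAreaRect(P[:,:2].astype(np.float32))
        print(nm,cen[i],s[i,4],'mean',P.mean(0).round(1),'zrng',np.percentile(P[:,2],[2,50,98]).round(1),box)
# block top: depth points in neighbourhood with z~50 & bright
yy,xx=np.mgrid[170:225,285:330];uv=np.c_[xx.ravel(),yy.ravel()]
P=pts(d,uv);k=(abs(P[:,2]-50)<5)&(d['img'][uv[:,1],uv[:,0]].min(1)>0)
msk=np.zeros((400,640),np.uint8);msk[uv[k,1],uv[k,0]]=255
n,l,s,cen=cv2.connectedComponentsWithStats(msk)
i=1+np.argmax(s[1:,4]);uv=np.argwhere(l==i)[:,::-1];P=pts(d,uv)
print('block',cen[i],s[i],P.mean(0),cv2.minAreaRect(P[:,:2].astype(np.float32)))
```

```text
red [342.39634146 196.21747967] 492 mean [573.3  -9.6  53. ] zrng [46.  53.2 60.7] ((573.397216796875, -9.106035232543945), (98.39895629882812, 23.234329223632812), 17.006999969482422)
yel [294.61538462 142.46153846] 26 mean [697.6  93.3  35.3] zrng [14.5 36.9 40.6] ((699.38232421875, 90.79364013671875), (12.761516571044922, 22.20277976989746), 43.537193298339844)
yel [282.5        146.23076923] 26 mean [688.5 120.   37.8] zrng [33.9 38.  41.4] ((688.2293701171875, 119.9734115600586), (7.325007438659668, 16.98607063293457), 26.519750595092773)
yel [363.98830409 153.15789474] 171 mean [670.1 -59.6  43.1] zrng [ 1.8 50.  55.3] ((674.2244262695312, -63.59526062011719), (28.07642364501953, 38.578338623046875), 34.80417251586914)
yel [295.972103   166.62017167] 466 mean [640.5  90.2  45.2] zrng [ 9.  47.3 58.2] ((644.2141723632812, 87.89578247070312), (56.648765563964844, 83.0235595703125), 18.030000686645508)
yel [262.95652174 222.57142857] 161 mean [520.6 163.3  25.7] zrng [-1.1 23.1 27.4] ((477.35284423828125, 129.04879760742188), (177.6973114013672, 47.3837776184082), 43.305335998535156)
block [305.4295302  198.28993289] [290 180  32  37 745] [569.91379316  69.69745001  50.11458962] ((570.3422241210938, 69.75065612792969), (70.23770141601562, 49.9598274230957), 16.945533752441406)
```

View pics/crop1.png

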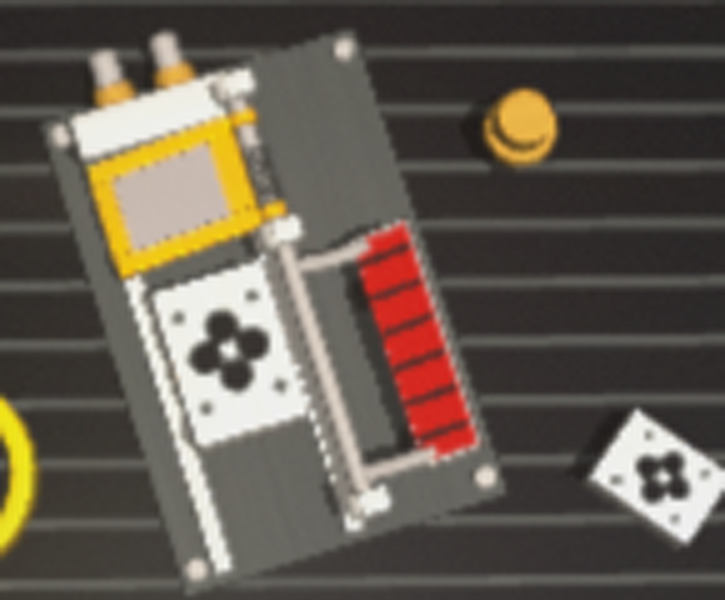

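The crop confirms the block between the rails measures 70 x 50 with its top at z 50, so it is the one meant. The yaw is 17.0° from both block and tread, and the tread's z of 53 matches. Next I'll compute the tool deltas.

```bash
cat >> h.py <<'E'
from scipy.spatial.transform import Rotation as Rn
YAW=np.radians(17.0);U=np.array([np.cos(YAW),np.sin(YAW),0]);V=np.array([-U[1],U[0],0]);O=np.array([616.1,83.1,0])
def nest(p): p=np.asarray(p)-O; return np.array([p@U,p@V,p[2]]).round(1)
def world(n): return O+n[0]*U+n[1]*V+np.array([0,0,n[2]])
def rep(target=None):
    s=read_state();R=Rn.from_euler('xyz',s['tool_rot']).as_matrix()
    F=s['force'];print('t',s['clock'],'nest',nest(s['eef_pos']),'w',round(s['width'],1),'Fnest',np.round([F@U,F@V,F[2]],1))
    print('R cols in nest x/y/z:',np.round(np.array([R.T@U,R.T@V,R[2]]),3).tolist(),'q',s['qpos'].round(2))
    # wanted: tool x=-z, tool y=+-V
    for sg in(1,-1):
        W=np.c_[[0,0,-1],sg*V,np.cross([0,0,-1],sg*V)]
        print(sg,'turn deg',np.degrees(Rn.from_matrix(R.T@W).as_rotvec()).round(2),'shift in aligned tool', (W.T@(world(target)-s['eef_pos'])).round(1) if target is not None else '')
E
python3 -c "
from h import *
rep([-100,-34.5,150])"
```

```text
t 0.15 nest [-534.3 -544.1  255.6] w 85.6 Fnest [ 0.3 -0.3 -0. ]
R cols in nest x/y/z: [[-0.0, 0.122, -0.993], [0.001, -0.993, -0.122], [-1.0, -0.001, 0.0]] q [ 1.09  0.63  0.04  1.52 -0.03  1.   -0.02]
1 turn deg [-1.73e+02 -1.30e-01  1.00e-02] shift in aligned tool [105.6 509.6 434.3]
-1 turn deg [7.   0.01 0.09] shift in aligned tool [ 105.6 -509.6 -434.3]
```

jog_arm(series=[[[7, 0, 0], [0, 0, 0], -0.28], [[0, 0, 0], [0, -34, -29], -0.28], [[0, 0, 0], [0, -34, -29], -0.28], [[0, 0, 0], [0, -34, -29], -0.28], [[0, 0, 0], [0, -34, -29], -0.28], [[0, 0, 0], [0, -34, -29], -0.28], [[0, 0, 0], [0, -34, -29], -0.28], [[0, 0, 0], [0, -34, -29], -0.28]])

```text
clock: 1.15
eef_pos: [389.3, -305.4, 256.3]
tool_rot: [-2.325, 1.571, 1.113]
force: [0.4, 0.6, 0.4]
width: 54.5
```

jog_arm(series=[[[0, 0, 0], [0, -34, -29], -0.28], [[0, 0, 0], [0, -34, -29], -0.28], [[0, 0, 0], [0, -34, -29], -0.28], [[0, 0, 0], [0, -34, -29], -0.28], [[0, 0, 0], [10, -34, -29], -0.28], [[0, 0, 0], [30, -34, -29], -0.28], [[0, 0, 0], [30, -34, -29], -0.28], [[0, 0, 0], [30, -34, -29], -0.28]])

```text
clock: 2.15
eef_pos: [531.9, 22.3, 155.4]
tool_rot: [2.647, 1.57, -0.198]
force: [0.7, -0.5, 0.3]
width: 55.1
```

jog_arm(series=[[[0, 0, 0], [0, 0, 0], -0.28], [[0, 0, 0], [0, 0, 0], -0.28]])

```text
clock: 2.4
eef_pos: [531.0, 20.5, 156.1]
tool_rot: [0.418, 1.57, -2.427]
force: [-1.0, -0.9, 1.1]
width: 54.7
```

```bash
python3 -c "
from h import *
rep([-100,-34.5,100])
d=snap('wrist','wrist1.png')
print(np.round(d['cam_to_world'],2).tolist())
for n in([-83,25,50],[-83,-25,50],[-13,25,50],[-120,-88,59],[-16,-63,47],[-100,0,30]): print(n,project(d,world(n)).round())
"
```

```text
t 2.4 nest [-99.7 -35.  156.1] w 54.7 Fnest [-1.2 -0.6  1.1]
R cols in nest x/y/z: [[-0.001, -0.0, -1.0], [-0.0, -1.0, 0.0], [-1.0, 0.0, 0.001]] q [-0.11  0.6   0.02  1.94 -0.02  0.6  -1.34]
1 turn deg [ 1.7999e+02 -4.0000e-02 -1.0000e-01] shift in aligned tool [56.1  0.5 -0.3]
-1 turn deg [-0.01  0.06 -0.03] shift in aligned tool [56.1 -0.5  0.3]
[[0.29, 0.92, 0.26, 595.87], [-0.96, 0.28, 0.08, 39.28], [0.0, -0.27, 0.96, 274.17], [0.0, 0.0, 0.0, 1.0]]
[-83, 25, 50] [[222. 177.]]
[-83, -25, 50] [[299. 177.]]
[-13, 25, 50] [[213.  61.]]
[-120, -88, 59] [[397. 236.]]
[-16, -63, 47] [[361.  67.]]
[-100, 0, 30] [[266. 194.]]
```

View pics/wrist1.png

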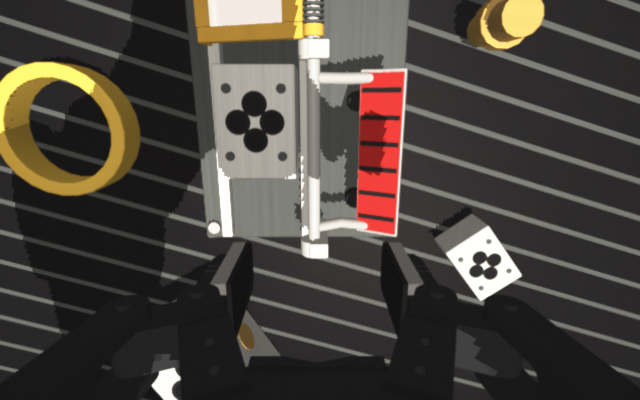

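The wrist view shows the tread, hinge and block where the estimated pose predicts, within about 3 px (block near edge on row 178, tread at (397,236) and (361,67)). Next I'll get the fingertip positions from the wrist depth image.

Run:
```python
from h import *
d=snap('wrist')
yy,xx=np.mgrid[190:400,150:480];uv=np.c_[xx.ravel(),yy.ravel()]
z=d['range_z'][uv[:,1],uv[:,0]];P=pts(d,uv)
N=np.c_[(P-O)@U,(P-O)@V,P[:,2]]
k=(z>0)&(N[:,2]>100)&(N[:,2]<260)
for nm,s in(('B',N[:,1]>-35),('A',N[:,1]<-35)):
    Q=N[k&s];print(nm,len(Q),'zmin',np.percentile(Q[:,2],[0,1,3]))
    zl=Q[:,2].min();
    for a,b in((0,8),(8,16),(16,30),(30,50)):
        q=Q[(Q[:,2]>=zl+a)&(Q[:,2]<zl+b)]
        if len(q): print(a,b,len(q),q.min(0).round(1),q.max(0).round(1))
# block check
q=pts(d,[(255,150),(290,176),(220,176),(218,70),(292,70),(255,172),(380,150)])
for p in q: print(nest(p))
rep([-100,-34.5,100])
```

```text
B 13770 zmin [136.10655564 141.28254502 146.79988147]
0 8 266 [-111.8   -9.7  136.1] [-89.3   2.2 144.1]
8 16 469 [-111.9   -9.7  144.1] [-89.    4.2 152.1]
16 30 1081 [-112.1   -9.8  152.1] [-89.    4.3 166.1]
30 50 2033 [-112.8  -10.1  166.1] [-86.5  13.  186.1]
A 14108 zmin [135.74072428 141.25711465 146.87176903]
0 8 246 [-112.2  -75.8  135.7] [-89.5 -63.7 143.7]
8 16 469 [-112.   -77.7  143.8] [-89.4 -63.8 151.7]
16 30 1055 [-112.1  -78.1  151.7] [-89.1 -63.6 165.7]
30 50 1976 [-112.5  -85.8  165.7] [-86.7 -63.5 185.7]
[-65.7   2.   49.8]
[-82.5 -19.8  50.2]
[-82.4  25.2  50.4]
[-18.   21.5  50.4]
[-18.  -22.4  50.5]
[-79.6   2.4  51.3]
[-65.2 -76.2  54.5]
t 2.5 nest [-99.7 -36.  156.9] w 54.6 Fnest [ 0.7  0.8 -0.2]
R cols in nest x/y/z: [[0.0, -0.002, -1.0], [-0.001, -1.0, 0.002], [-1.0, 0.001, -0.0]] q [-0.11  0.6   0.02  1.94 -0.02  0.6  -1.34]
1 turn deg [ 1.7987e+02 -9.0000e-02  4.0000e-02] shift in aligned tool [56.9  1.5 -0.3]
-1 turn deg [-0.13 -0.02 -0.06] shift in aligned tool [56.9 -1.5  0.3]
```

jog_arm(series=[[[0, 0, 0], [25, -1.5, 0], -0.28], [[0, 0, 0], [25, 0, 0], -0.28], [[0, 0, 0], [20, 0, 0], -0.28], [[0, 0, 0], [4, 0, 0], -0.28], [[0, 0, 0], [4, 0, 0], -0.28], [[0, 0, 0], [4, 0, 0], -0.28], [[0, 0, 0], [4, 0, 0], -0.28], [[0, 0, 0], [4, 0, 0], -0.28]])

```text
clock: 3.5
eef_pos: [531.3, 22.7, 66.7]
tool_rot: [3.111, 1.57, 0.266]
force: [0.3, 1.5, 4.6]
width: 54.5
```

jog_arm(series=[[[0, 0, 0], [4, 0, 0], -0.28], [[0, 0, 0], [4, 0, 0], -0.28], [[0, 0, 0], [2, 0, 0], -0.28], [[0, 0, 0], [2, 0, 0], -0.28], [[0, 0, 0], [0, 0, 0], -0.28]])

```text
clock: 4.12
eef_pos: [530.0, 26.6, 55.2]
tool_rot: [-1.567, 1.566, 1.874]
force: [-4.0, 8.0, 14.2]
width: 54.6
```

```bash
python3 -c "
from h import *
rep([-100,-34.5,49]);rep()
"
```

```text
t 4.125 nest [-98.9 -28.9  55.2] w 54.6 Fnest [-1.5  8.8 14.2]
R cols in nest x/y/z: [[-0.0, 0.003, -1.0], [0.004, -1.0, -0.003], [-1.0, -0.004, 0.0]] q [-0.11  0.77  0.01  1.99 -0.03  0.37 -1.34]
1 turn deg [-179.81   -0.39    0.  ] shift in aligned tool [ 6.2 -5.6 -1.1]
-1 turn deg [0.19 0.   0.25] shift in aligned tool [6.2 5.6 1.1]
t 4.125 nest [-98.9 -28.9  55.2] w 54.6 Fnest [-1.5  8.8 14.2]
R cols in nest x/y/z: [[-0.0, 0.003, -1.0], [0.004, -1.0, -0.003], [-1.0, -0.004, 0.0]] q [-0.11  0.77  0.01  1.99 -0.03  0.37 -1.34]
1 turn deg [-179.81   -0.39    0.  ] shift in aligned tool 
-1 turn deg [0.19 0.   0.25] shift in aligned tool
```

```bash
python3 -c "
from h import *
s=snap('scene');w=snap('wrist')
a=cv2.resize(s['img'][170:310,240:440],None,fx=4,fy=4,interpolation=cv2.INTER_CUBIC)[:,:800]
b=w['img'][0:400,150:480]
cv2.imwrite('pics/c2.png',cv2.cvtColor(a,cv2.COLOR_RGB2BGR))
im=w['img'].astype(int);k=(im[...,0]>110)&(im[...,1]<70)&(im[...,2]<70)
uv=np.argwhere(k)[:,::-1];P=pts(w,uv);N=np.c_[(P-O)@U,(P-O)@V,P[:,2]]
N=N[(N[:,2]<75)&(N[:,2]>10)]
A=np.c_[N[:,1]+69,np.ones(len(N))];print('tread fit slope,z at y-69',np.linalg.lstsq(A,N[:,2],rcond=None)[0],np.percentile(N,[2,98],axis=0).round(1).tolist())
yel=(im[...,0]>120)&(im[...,1]>80)&(im[...,2]<60);uv=np.argwhere(yel)[:,::-1];P=pts(w,uv);N=np.c_[(P-O)@U,(P-O)@V,P[:,2]]
N=N[(N[:,0]>-5)&(N[:,0]<55)&(N[:,1]>-40)&(N[:,1]<45)]
A=np.c_[N[:,1]+36,np.ones(len(N))];print('flap slope, z hinge',np.linalg.lstsq(A,N[:,2],rcond=None)[0],len(N),N.max(0).round(1))
"
```

```text
tread fit slope,z at y-69 [ 0.040129   34.55056505] [[-98.8, -81.9, 33.0], [-63.3, -57.4, 35.8]]Traceback (most recent call last):
  File "<string>", line 13, in <module>
    A=np.c_[N[:,1]+36,np.ones(len(N))];print('flap slope, z hinge',np.linalg.lstsq(A,N[:,2],rcond=None)[0],len(N),N.max(0).round(1))
                                                                                                                  ~~~~~^^^
    return umr_maximum(a, axis, None, out, keepdims, initial, where)
ValueError: zero-size array to reduction operation maximum which has no identity
```

View pics/c2.png

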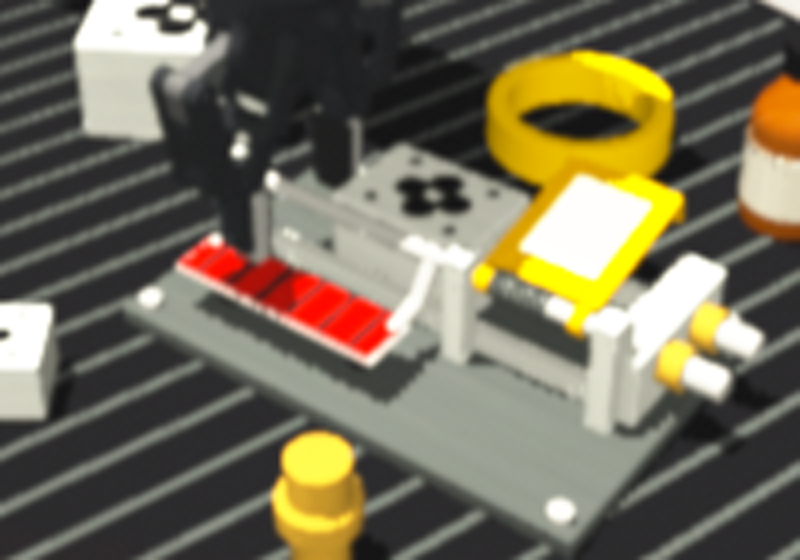

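The guard is open to about 0.49 rad. The tread slope reads +0.04, and the scene crop shows the flap raised at (590,220) with fingers clear of the hinge. The tread dragged the finger a little sideways by friction. I'll press slightly more, then push.

jog_arm(series=[[[0, 0, 0], [2, 0, 0], -0.28], [[0, 0, 0], [2, 0, 0], -0.28], [[0, 0, 0], [0, 0, -3], -0.28], [[0, 0, 0], [0, 0, -3], -0.28], [[0, 0, 0], [0, 0, -3], -0.28], [[0, 0, 0], [0, 0, -3], -0.28], [[0, 0, 0], [0, 0, -3], -0.28], [[0, 0, 0], [0, 0, -3], -0.28]])

```text
clock: 5.22
eef_pos: [543.8, 25.9, 50.5]
tool_rot: [-0.022, 1.562, -2.868]
force: [-9.1, -3.5, 12.6]
width: 54.2
```

```bash
cat > g.py <<'E'
from h import *
rep()
s=snap('scene','g.png');im=s['img'].astype(int)
def fit(k,y0,lim,nm):
    uv=np.argwhere(k)[:,::-1];P=pts(s,uv);N=np.c_[(P-O)@U,(P-O)@V,P[:,2]]
    q=np.all((N>lim[0])&(N<lim[1]),axis=1);N=N[q]
    if len(N)<10: print(nm,'few',len(N));return
    A=np.c_[N[:,1]-y0,np.ones(len(N))];print(nm,len(N),'slope,z',np.linalg.lstsq(A,N[:,2],rcond=None)[0].round(3),'x',np.percentile(N[:,0],[2,98]).round(1),'y',np.percentile(N[:,1],[2,98]).round(1))
fit((im[...,0]>110)&(im[...,1]<70)&(im[...,2]<70),-69,([-125,-95,10],[-10,-50,75]),'tread')
fit((im[...,0]>120)&(im[...,1]>80)&(im[...,2]<60),-36,([-5,-45,30],[57,45,95]),'flap')
yy,xx=np.mgrid[180:300,280:440];uv=np.c_[xx.ravel(),yy.ravel()];P=pts(s,uv);N=np.c_[(P-O)@U,(P-O)@V,P[:,2]]
k=(abs(N[:,2]-50)<3)&(abs(N[:,1])<24)&(N[:,0]>-100)&(N[:,0]<60);print('block top x',np.percentile(N[k,0],[1,99]).round(1),k.sum())
E
python3 g.py
```

```text
t 5.225 nest [-85.9 -33.6  50.5] w 54.2 Fnest [-9.7 -0.7 12.6]
R cols in nest x/y/z: [[-0.009, -0.002, -1.0], [0.0, -1.0, 0.002], [-1.0, -0.0, 0.009]] q [-0.11  0.79  0.02  1.95 -0.03  0.4  -1.35]
1 turn deg [ 1.7991e+02  2.0000e-02 -7.9000e-01] shift in aligned tool 
-1 turn deg [-0.09  0.51  0.01] shift in aligned tool 
tread 463 slope,z [ 0.103 28.007] x [-112.6  -22. ] y [-78.6 -55.7]
flap 604 slope,z [ 0.358 55.525] x [ 1.1 52. ] y [-40.   32.1]
block top x [-91.  -9.] 639
```

jog_arm(series=[[[0, 0, 0], [0, 0, -4], -0.28], [[0, 0, 0], [0, 0, -4], -0.28], [[0, 0, 0], [0, 0, -4], -0.28], [[0, 0, 0], [0, 0, -4], -0.28], [[0, 0, 0], [0, 0, -4], -0.28], [[0, 0, 0], [0, 0, -4], -0.28], [[0, 0, 0], [0, 0, -4], -0.28], [[0, 0, 0], [0, 0, -4], -0.28]])

```text
clock: 6.28
eef_pos: [574.0, 34.7, 50.4]
tool_rot: [0.012, 1.56, -2.835]
force: [-10.7, -3.4, 12.6]
width: 55.1
```

```bash
python3 g.py
```

```text
t 6.275 nest [-54.4 -34.   50.4] w 55.1 Fnest [-11.2  -0.2  12.6]
R cols in nest x/y/z: [[-0.01, -0.002, -1.0], [-0.0, -1.0, 0.002], [-1.0, 0.0, 0.01]] q [-0.12  0.82  0.02  1.86 -0.03  0.47 -1.36]
1 turn deg [ 1.799e+02 -1.000e-02 -9.300e-01] shift in aligned tool 
-1 turn deg [-0.1   0.59 -0.01] shift in aligned tool 
tread 466 slope,z [ 0.073 28.101] x [-112.5  -22.4] y [-78.6 -55.9]
flap 603 slope,z [ 0.36  55.481] x [ 0.9 52. ] y [-39.4  31.9]
block top x [-62.5  -8.1] 349
```

jog_arm(series=[[[0, 0, 0], [0, 0, -4], -0.28], [[0, 0, 0], [0, 0, -4], -0.28], [[0, 0, 0], [0, 0, -4], -0.28], [[0, 0, 0], [0, 0, -4], -0.28], [[0, 0, 0], [0, 0, -4], -0.28], [[0, 0, 0], [0, 0, -4], -0.28]])

```text
clock: 7.08
eef_pos: [597.2, 41.7, 50.4]
tool_rot: [0.022, 1.561, -2.825]
force: [-8.9, -2.6, 12.4]
width: 54.6
```

jog_arm(series=[[[0, 0, 0], [0, 0, -1.5], -0.28], [[0, 0, 0], [0, 0, -1.5], -0.28]])

```text
clock: 7.32
eef_pos: [599.4, 42.3, 50.4]
tool_rot: [0.008, 1.559, -2.839]
force: [-12.4, -4.3, 14.6]
width: 54.5
```

```bash
python3 g.py
```

```text
t 7.325 nest [-27.9 -34.1  50.4] w 54.5 Fnest [-13.1  -0.5  14.6]
R cols in nest x/y/z: [[-0.011, -0.002, -1.0], [-0.0, -1.0, 0.002], [-1.0, 0.0, 0.011]] q [-0.13  0.84  0.02  1.79 -0.03  0.52 -1.37]
1 turn deg [ 1.7989e+02 -1.0000e-02 -1.0300e+00] shift in aligned tool 
-1 turn deg [-0.1   0.66 -0.  ] shift in aligned tool 
tread 491 slope,z [ 0.07 28.07] x [-112.6  -22. ] y [-78.1 -56.2]
flap 583 slope,z [ 0.357 55.708] x [ 1.1 51.9] y [-39.4  32.3]
block top x [-36.9  53.7] 192
```

jog_arm(series=[[[0, 0, 0], [0, 0, -1], -0.28], [[0, 0, 0], [0, 0, -1], -0.28]])

```text
clock: 7.62
eef_pos: [600.0, 42.5, 50.3]
tool_rot: [-0.002, 1.557, -2.848]
force: [-12.9, -5.0, 18.6]
width: 54.3
```

jog_arm(series=[[[0, 0, 0], [0, 0, -1], -0.28], [[0, 0, 0], [0, 0, -1], -0.28]])

```text
clock: 7.88
eef_pos: [600.2, 42.6, 50.3]
tool_rot: [-0.012, 1.553, -2.857]
force: [-17.8, -5.8, 21.5]
width: 54.7
```

Run:
```python
from h import *
rep()
s=snap('scene');w=snap('wrist');t=snap('top')
a=cv2.resize(s['img'][180:300,270:430],(480,360),interpolation=cv2.INTER_CUBIC)
c=cv2.resize(w['img'][:,100:540],(320,291))
im=np.zeros((360,800,3),np.uint8);im[:,:480]=a;im[:291,480:]=c
cv2.imwrite('pics/c3.png',cv2.cvtColor(im,cv2.COLOR_RGB2BGR))
yy,xx=np.mgrid[0:330,150:420];uv=np.c_[xx.ravel(),yy.ravel()];P=pts(w,uv);N=np.c_[(P-O)@U,(P-O)@V,P[:,2]]
k=(abs(N[:,2]-50)<2)&(abs(N[:,1])<24)&(N[:,0]>-40)&(N[:,0]<0)
print('block wrist',k.sum(),N[k].min(0).round(1) if k.sum() else '',np.percentile(N[k,0],[1,5,50]) if k.sum() else '')
```

```text
t 7.875 nest [-27.1 -34.1  50.3] w 54.7 Fnest [-18.7  -0.3  21.5]
R cols in nest x/y/z: [[-0.018, -0.0, -1.0], [0.0, -1.0, 0.0], [-1.0, -0.0, 0.018]] q [-0.13  0.85  0.02  1.78 -0.03  0.53 -1.37]
1 turn deg [ 1.7996e+02  2.0000e-02 -1.6000e+00] shift in aligned tool 
-1 turn deg [-0.03  1.02  0.01] shift in aligned tool 
block wrist 2965 [-39.3 -23.9  48. ] [-33.97363428 -21.10204924 -13.30844656]
```

View pics/c3.png

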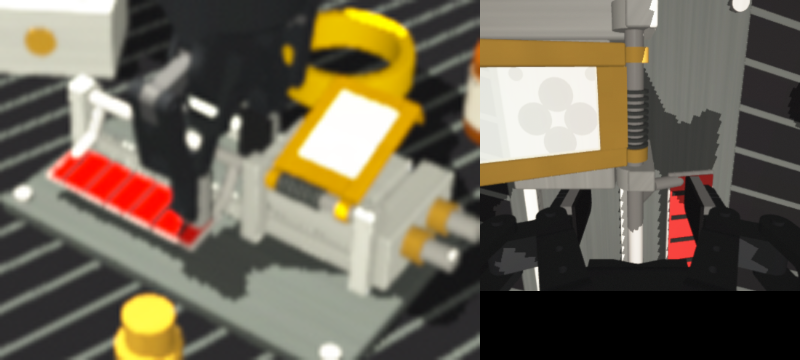

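Run:
```python
from h import *
w=snap('wrist')
im=cv2.cvtColor(w['img'],cv2.COLOR_RGB2BGR)
c=cv2.resize(im[140:340,130:430],None,fx=2.6,fy=2.6,interpolation=cv2.INTER_CUBIC)
cv2.imwrite('pics/c4.png',c)
for n in([-16,20,50],[-16,-20,50],[19,0,50],[-16,-56,31],[-16,-82,27]): print(n,project(w,world(n)).round(1),((project(w,world(n))-[130,140])*2.6).round())
for r in range(220,280,4):
    print(r,[nest(p).tolist() for p in pts(w,[(190,r),(240,r),(345,r),(355,r)])])
```

```text
[-16, 20, 50] [[163.8 256.9]] [[ 88. 304.]]
[-16, -20, 50] [[274.6 256.7]] [[376. 304.]]
[19, 0, 50] [[211.  161.5]] [[210.  56.]]
[-16, -56, 31] [[367.  235.8]] [[616. 249.]]
[-16, -82, 27] [[427.2 232.1]] [[773. 239.]]
220 [[6.0, 1.3, 70.6], [4.2, -12.0, 65.9], [-16.9, -48.5, 10.2], [-17.1, -53.3, 9.6]]
224 [[4.8, 1.4, 70.8], [3.0, -12.0, 66.3], [-19.0, -48.6, 10.0], [-18.6, -53.2, 11.0]]
228 [[3.5, 1.5, 70.7], [0.9, -11.5, 64.3], [-20.6, -48.6, 10.9], [-20.3, -53.2, 11.8]]
232 [[2.0, 1.9, 70.0], [0.8, -12.1, 67.2], [-23.0, -48.7, 10.1], [-22.9, -53.4, 10.4]]
236 [[1.1, 1.7, 70.8], [-1.2, -11.6, 65.5], [-24.6, -48.6, 11.1], [-24.9, -53.4, 10.4]]
240 [[-0.3, 2.0, 70.5], [-9.1, -8.1, 50.7], [-26.8, -48.7, 10.9], [-26.5, -53.4, 11.5]]
244 [[-10.5, 9.7, 50.9], [-10.4, -8.1, 51.2], [-19.0, -46.9, 32.5], [-19.1, -51.0, 32.2]]
248 [[-12.1, 9.8, 50.9], [-12.2, -7.9, 50.6], [-19.9, -46.7, 34.4], [-20.0, -50.8, 34.3]]
252 [[-13.8, 10.2, 50.5], [-13.9, -7.7, 50.5], [-21.0, -46.7, 35.7], [-21.2, -50.7, 35.5]]
256 [[-15.5, 10.4, 50.2], [-15.2, -7.8, 51.0], [-22.2, -46.6, 36.9], [-23.6, -50.9, 34.2]]
260 [[-16.9, 10.4, 50.6], [-17.6, -7.3, 49.4], [-24.0, -46.6, 36.9], [-37.3, -53.8, 10.8]]
264 [[-39.8, 26.6, 10.0], [-18.0, -7.7, 51.6], [-39.3, -49.0, 11.0], [-39.8, -53.9, 10.1]]
268 [[-41.7, 26.6, 10.4], [-19.2, -7.8, 52.4], [-41.8, -49.1, 10.4], [-41.8, -53.9, 10.5]]
272 [[-43.5, 26.6, 11.1], [-20.7, -7.7, 52.6], [-43.5, -49.0, 11.4], [-44.0, -54.0, 10.3]]
276 [[-45.6, 26.7, 11.3], [-22.0, -7.8, 53.2], [-47.1, -49.3, 8.8], [-46.2, -54.1, 10.4]]
```

View pics/c4.png

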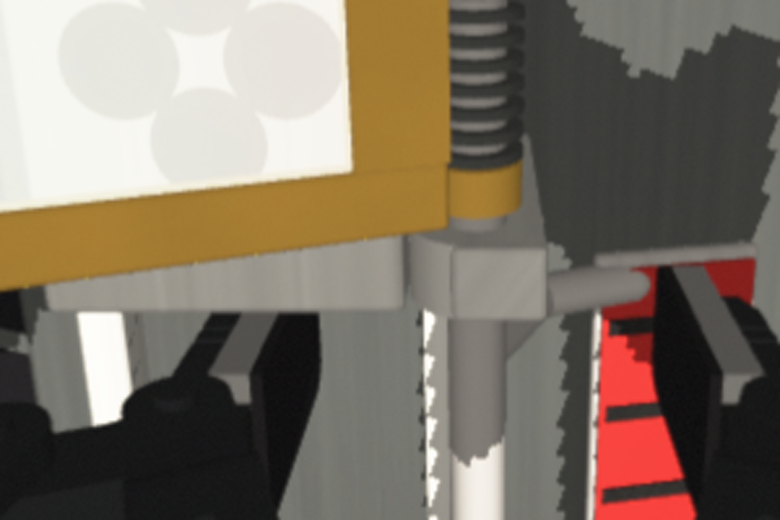

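jog_arm(series=[[[0, 0, 0], [0, 0, -1.5], -0.28], [[0, 0, 0], [0, 0, -1.5], -0.28], [[0, 0, 0], [0, 0, -1.5], -0.28], [[0, 0, 0], [0, 0, 0], -0.28]])

```text
clock: 8.57
eef_pos: [600.4, 42.6, 50.3]
tool_rot: [-0.034, 1.544, -2.879]
force: [-24.0, -8.6, 28.8]
width: 54.9
```

Run:
```python
from h import *
rep()
w=snap('wrist')
for r in range(252,264,2):print(r,[nest(p).tolist() for p in pts(w,[(190,r),(180,r),(230,r)])])
g=cv2.cvtColor(w['img'],cv2.COLOR_RGB2GRAY)
print(g[250:268,185:200].mean(1).round())
# port blob centre through window: mean of dark blobs
```

```text
t 8.575 nest [-26.9 -34.1  50.3] w 54.9 Fnest [-25.4  -1.2  28.8]
R cols in nest x/y/z: [[-0.027, -0.0, -1.0], [0.001, -1.0, 0.0], [-1.0, -0.001, 0.027]] q [-0.14  0.85  0.03  1.77 -0.03  0.55 -1.37]
1 turn deg [ 1.7998e+02  8.0000e-02 -2.3900e+00] shift in aligned tool 
-1 turn deg [-0.01  1.52  0.05] shift in aligned tool 
252 [[-13.7, 10.2, 50.3], [-13.3, 13.4, 51.2], [-13.5, -4.2, 50.7]]
254 [[-14.9, 10.6, 49.5], [-14.1, 13.6, 51.0], [43.6, -35.3, 166.5]]
256 [[-15.1, 10.3, 50.6], [-15.1, 13.8, 50.6], [-15.5, -3.9, 49.9]]
258 [[-16.0, 10.4, 50.5], [-15.6, 13.6, 51.2], [-15.3, -4.4, 51.8]]
260 [[-16.7, 10.4, 50.6], [-16.7, 14.0, 50.7], [-16.5, -4.1, 51.0]]
262 [[-38.9, 26.5, 10.1], [-35.3, 28.5, 16.8], [-16.8, -4.3, 52.0]]
[154. 154. 154. 154. 154. 154. 154. 153. 149. 139. 125. 118. 117. 116.
 116. 116. 116. 116.]
```

The block is hard against the stop: the push force went from 11 to 25 N with no further motion, and the near edge reads x ≈ -16. Now I'll back the pushing finger off while keeping the bar down.

jog_arm(series=[[[0, 0, 0], [0, 0, 2], -0.28], [[0, 0, 0], [0, 0, 2], -0.28], [[0, 0, 0], [0, 0, 2], -0.28], [[0, 0, 0], [0, 0, 2], -0.28], [[0, 0, 0], [0, 0, 2], -0.28], [[0, 0, 0], [0, 0, 2], -0.28], [[0, 0, 0], [0, 0, 2], -0.28], [[0, 0, 0], [0, 0, 2], -0.28]])

```text
clock: 9.62
eef_pos: [599.6, 41.8, 51.3]
tool_rot: [2.67, 1.566, -0.175]
force: [3.6, -1.2, 5.0]
width: 54.8
```

```bash
python3 g.py
python3 - <<'E'
from h import *
w=snap('wrist')
for r in range(240,256,2):print(r,[nest(p).tolist() for p in pts(w,[(190,r),(180,r),(230,r)])])
E
```

```text
t 9.625 nest [-27.9 -34.6  51.3] w 54.8 Fnest [ 3.1 -2.2  5. ]
R cols in nest x/y/z: [[0.005, -0.0, -1.0], [-0.002, -1.0, 0.0], [-1.0, 0.002, -0.005]] q [-0.13  0.84  0.02  1.8  -0.03  0.5  -1.36]
1 turn deg [179.97  -0.21   0.41] shift in aligned tool 
-1 turn deg [-0.03 -0.26 -0.13] shift in aligned tool 
tread 468 slope,z [ 0.041 29.111] x [-112.7  -23. ] y [-78.3 -56.8]
flap 573 slope,z [ 0.329 55.61 ] x [ 1.3 51.7] y [-39.2  33.2]
block top x [-35.7  53.9] 187
240 [[-10.5, 9.7, 50.4], [-10.5, 13.3, 50.4], [-10.7, -4.5, 49.9]]
242 [[-11.3, 9.7, 50.4], [-11.5, 13.6, 49.9], [-11.1, -4.7, 50.9]]
244 [[-11.5, 9.4, 51.6], [-12.0, 13.4, 50.4], [-12.1, -4.5, 50.3]]
246 [[-13.0, 10.0, 50.1], [-13.0, 13.7, 49.9], [-12.6, -4.7, 51.1]]
248 [[-13.7, 10.1, 50.2], [-13.5, 13.5, 50.6], [-14.0, -4.2, 49.6]]
250 [[39.0, -35.5, 169.9], [-14.5, 13.8, 50.1], [-14.6, -4.3, 50.1]]
252 [[-14.8, 9.8, 51.2], [-14.8, 13.4, 51.2], [-15.2, -4.4, 50.5]]
254 [[-16.3, 10.5, 49.6], [-16.1, 14.0, 50.1], [-15.9, -4.4, 50.7]]
```

jog_arm(series=[[[0, 0, 0], [0.5, 0, 2], -0.28], [[0, 0, 0], [0.5, 0, 2], -0.28], [[0, 0, 0], [0, 0, 1], -0.28], [[0, 0, 0], [0, 0, 0], -0.28]])

```text
clock: 10.22
eef_pos: [596.6, 41.4, 51.0]
tool_rot: [2.875, 1.562, 0.03]
force: [4.2, -0.5, 4.7]
width: 54.4
```

```bash
python3 g.py
python3 - <<'E'
from h import *
w=snap('wrist')
for r in range(242,262,2):print(r,[nest(p).tolist() for p in pts(w,[(190,r),(180,r)])])
E
```

```text
t 10.225 nest [-30.9 -34.2  51. ] w 54.4 Fnest [ 3.9 -1.7  4.7]
R cols in nest x/y/z: [[0.008, 0.0, -1.0], [-0.002, -1.0, -0.0], [-1.0, 0.002, -0.008]] q [-0.13  0.83  0.02  1.82 -0.03  0.48 -1.36]
1 turn deg [-179.97    0.21   -0.75] shift in aligned tool 
-1 turn deg [ 0.03 -0.48 -0.13] shift in aligned tool 
tread 481 slope,z [2.5000e-02 2.8802e+01] x [-112.8  -21.3] y [-78.5 -56.5]
flap 578 slope,z [ 0.342 55.713] x [ 1.2 52. ] y [-39.5  32.4]
block top x [-40.1  54. ] 195
242 [[-14.3, 10.2, 50.2], [-14.0, 13.5, 50.8]]
244 [[-15.0, 10.2, 50.4], [-14.6, 13.4, 51.2]]
246 [[-15.4, 9.9, 51.3], [-15.7, 13.8, 50.6]]
248 [[-16.6, 10.4, 50.1], [-16.6, 14.0, 50.2]]
250 [[-34.9, 25.5, 10.7], [-32.8, 28.3, 15.5]]
252 [[-36.0, 25.6, 10.6], [-33.8, 28.4, 15.5]]
254 [[-37.7, 26.3, 9.2], [-34.9, 28.6, 15.4]]
256 [[-37.9, 25.6, 11.1], [-35.9, 28.7, 15.3]]
258 [[-39.6, 26.3, 9.6], [-36.7, 28.6, 15.8]]
260 [[-39.8, 25.7, 11.5], [-37.4, 28.4, 16.5]]
```

jog_arm(series=[[[0, 0, 0], [-2, 0.5, 0], -0.28], [[0, 0, 0], [-2, 0.5, 0], -0.28], [[0, 0, 0], [-2, 0.5, 0], -0.28], [[0, 0, 0], [-2, 0.5, 0], -0.28], [[0, 0, 0], [-2, 0.5, 0], -0.28], [[0, 0, 0], [-2, 0.5, 0], -0.28], [[0, 0, 0], [-2, 0.5, 0], -0.28], [[0, 0, 0], [-2, 0.5, 0], -0.28]])

```text
clock: 11.32
eef_pos: [592.5, 37.9, 64.9]
tool_rot: [-0.452, 1.568, 2.986]
force: [-0.1, 0.4, -0.1]
width: 55.0
```

jog_arm(series=[[[0, 0, 0], [-2.5, 0, 0], -0.28], [[0, 0, 0], [-2.5, 0, 0], -0.28], [[0, 0, 0], [-2.5, 0, 0], -0.28], [[0, 0, 0], [-2.5, 0, 0], -0.28], [[0, 0, 0], [-2.5, 0, 0], -0.28]])

```text
clock: 11.95
eef_pos: [593.7, 37.6, 78.0]
tool_rot: [-1.177, 1.571, 2.262]
force: [0.1, 0.2, 0.1]
width: 54.8
```

```bash
python3 g.py
```

```text
t 11.95 nest [-34.7 -37.   78. ] w 54.8 Fnest [0.1 0.2 0.1]
R cols in nest x/y/z: [[-0.0, -0.0, -1.0], [0.0, -1.0, 0.0], [-1.0, -0.0, 0.0]] q [-0.12  0.79  0.02  1.81 -0.03  0.54 -1.36]
1 turn deg [ 1.8e+02  1.0e-02 -0.0e+00] shift in aligned tool 
-1 turn deg [-0.  0.  0.] shift in aligned tool 
tread 347 slope,z [-0.217 40.819] x [-111.8  -21.3] y [-83.3 -63.3]
flap 426 slope,z [-4.3000e-02  5.5781e+01] x [ 1.5 52. ] y [-39.9  37.5]
block top x [-15.4  54.3] 235
```

jog_arm(series=[[[0, 0, 0], [-15, 0, 0], -0.28], [[0, 0, 0], [-25, 0, 0], -0.28], [[0, 0, 0], [-25, 0, 0], -0.28], [[0, 0, 0], [-25, 0, 10], -0.28], [[0, 0, 0], [-25, 0, 25], -0.28], [[0, 0, 0], [-15, 0, 25], -0.28], [[0, 0, 0], [0, 0, 15], -0.28], [[0, 0, 0], [0, 0, 0], -0.28]])

```text
clock: 13.0
eef_pos: [521.4, 15.2, 209.0]
tool_rot: [2.741, 1.57, -0.105]
force: [0.9, 0.3, -0.1]
width: 54.6
```

```bash
python3 g.py
python3 - <<'E'
from h import *
t=snap('top');w=snap('wrist');s=snap('scene')
a=cv2.resize(s['img'][180:300,270:430],(400,300),interpolation=cv2.INTER_CUBIC)
b=cv2.resize(w['img'][:,60:600],(400,296))
im=np.zeros((300,800,3),np.uint8);im[:,:400]=a;im[:296,400:]=b
cv2.imwrite('pics/c5.png',cv2.cvtColor(im,cv2.COLOR_RGB2BGR))
yy,xx=np.mgrid[0:400,0:640];uv=np.c_[xx.ravel(),yy.ravel()];P=pts(w,uv);N=np.c_[(P-O)@U,(P-O)@V,P[:,2]]
k=(abs(N[:,2]-50)<3)&(abs(N[:,1])<20)&(N[:,0]>-60)&(N[:,0]<0);print('block near x wrist',k.sum(),np.percentile(N[k,0],[0.5,2,99]).round(1))
E
```

```text
t 13.0 nest [-110.4  -37.3  209. ] w 54.6 Fnest [ 0.9  0.1 -0.1]
R cols in nest x/y/z: [[0.001, -0.001, -1.0], [-0.0, -1.0, 0.001], [-1.0, 0.0, -0.001]] q [-0.1   0.51  0.03  1.93 -0.02  0.71 -1.34]
1 turn deg [ 1.7996e+02 -3.0000e-02  6.0000e-02] shift in aligned tool 
-1 turn deg [-0.04 -0.04 -0.02] shift in aligned tool 
tread 343 slope,z [-0.221 40.807] x [-112.1  -23.1] y [-83.  -63.2]
flap 424 slope,z [-3.900e-02  5.573e+01] x [ 1.1 51.8] y [-39.5  37.6]
block top x [-15.2  54.1] 254
block near x wrist 1381 [-17.3 -17.2  -1.4]
```

View pics/c5.png

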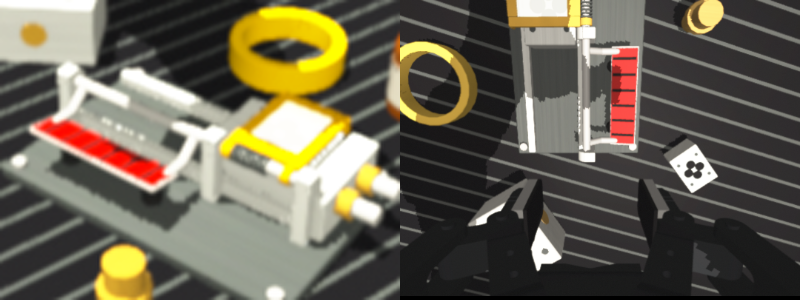

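Run:
```python
from h import *
w=snap('wrist')
f=w['img'].astype(int)
yy,xx=np.mgrid[0:400,0:640];uv=np.c_[xx.ravel(),yy.ravel()];P=pts(w,uv);N=np.c_[(P-O)@U,(P-O)@V,P[:,2]]
yel=((f[...,0]>110)&(f[...,2]<f[...,0]*.5)).ravel()
for y0 in(-15,-8,0,8,15):
    c=abs(N[:,1]-y0)<2
    k=c&yel&(N[:,2]>45)&(N[:,2]<65)&(N[:,0]>-10)&(N[:,0]<30)
    b=c&(abs(N[:,2]-50)<3)&(N[:,0]<-6)&(N[:,0]>-40)
    print(y0,'flap front',N[k,0].min().round(1) if k.any() else None,'block near',N[b,0].min().round(1))
```

```text
-15 flap front -1.3 block near -16.9
-8 flap front -1.2 block near -16.9
0 flap front -1.3 block near -16.9
8 flap front -1.2 block near -17.3
15 flap front -1.2 block near -17.0
```

The block stands out 15.7 mm in front of the flap where 16 mm is expected when home, so it is home. I'm handing the job in.

```bash
python3 -c "
from cell import *
print(finish_job())"
```

```text
the job is handed in; nothing more can be done
None
```

The valve block is home against the back stop with the guard closed on it, and the job is handed in at about 13 s of the 38 s allowed.

- **Pressing and pushing:** One fingertip held the red bar down, with the guard at about 0.6 rad. The other pushed the block along its guides under the open guard until it stalled. The push force rose from about 11 to 25 N with no further motion.
- **Release:** I backed the pushing finger off the block with the bar still down, then let the bar up slowly and took the hand away.
- **Last checks:** The block stands out about 15.7 mm in front of the flap, against 16 mm expected. The bar's slope gives about 0.23 rad for the guard, against about 0.25 expected when it rests on a block that is home. The wrist force is near zero and the gripper is about 190 mm above the bench. The other things on the bench were not touched.
- **What disagreed:** Absolute x readings of the block's near edge varied from -15 to -17 mm between cameras. That is within the 2 mm calibration, so I relied on the distance from the flap edge and on the stall.
- **Not checked directly:** I did not see the block's contact with the back stop directly.

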